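Make up the potato batch and log its seasoning tins

ROBOT

A 6-joint arm with a two-finger parallel gripper is mounted at the origin on the work surface. World frame = base frame: x ahead of the robot, y to its left, z up, the work surface at z = 0. Lengths are in m, angles in rad, forces in N, time in s.
With the tool pointing down it reaches from about 0.3 to 0.825 m from the base axis. Payload 5.4 kg.
Tool frame: the origin (TCP) lies at the very end of the fingers, on their centre line; the grasp point (between the pads) lies 19 mm behind it; z points along the fingers, y is the line along which they close (so a half turn about z gives the same grasp; the last joint's range is limited). The gripper opens to 92 mm and grips with 3 to 60 N. Pads are 20 mm wide; open, the fingers measure 128 mm over their backs; the gripper's body (75 mm by 189 mm) begins 69 mm behind the grasp point.
Start: joints at [-1.432, 0.158, 1.597, -0, 1.386, -0.21], TCP at [0.196, -0.54, 0.215] pointing down, gripper open.
Joint ranges: [-2.91, 2.91], [-0.94, 2.29], [0.18, 2.7], [-1.29, 4.43], [0.17, 2.64], [-3, 3]. Speed limits (rad/s): [2.57, 2.57, 3.14, 3.14, 3.14, 3.14].

INTERFACE

Orientations are given as a rotation vector (axis times angle).
In Python, from workcell import bot gives the robot as it stands. Calls block until the motion is done:
- bot.goto(position, orientation): joint-space move of the TCP to a pose.
- bot.line_to(position, rot=None, max_speed=0.15): straight line of the TCP; rot=None keeps the orientation; max_speed is the mean speed in m/s.
- bot.set_joints(angles): joint-space move.
- bot.set_gripper(opening, newtons=None): opening from 0.0 (shut) to 1.0 (fully open); newtons is the grip in N (None keeps the last); returns when the fingers have stopped.
- bot.hold(seconds).
- bot.inverse_kinematics(position, orientation): joint angles nearest the present ones, or None.
- bot.read_camera(name): name is "side" or "top" or "wrist"; returns a dict with "pixels" (384x512x3 uint8, blue, green, red), "fx", "fy", "cx", "cy" (pixels), "R" (3x3) and "t" (3): a world point X has camera coordinates R X + t. Camera axes: x right, y down, z forward; pixel columns grow to the right and rows downward; lengths in m; the calibration is good to about 2 mm. A picture is of the moment at which its call begins. There is no depth.
A pose or a line that the arm cannot do raises bot.MotionError and nothing moves.
- bot.job_done(): hands the job in; it is judged then, once.
Readings, each from a call of its own:
- bot.current_clock(): time.
- bot.current_joints(): joint angles.
- bot.current_joint_vel(): joint speeds.
- bot.current_effort(): joint torques, N m.
- bot.current_ee_pos(): TCP position.
- bot.current_tool_rot(): TCP orientation.
- bot.current_contact_force(): force on the tool from outside, world axes, zero at the start.
- bot.current_ft_torque(): the same for the moment, N m.
- bot.current_opening(): opening from 0.0 (shut) to 1.0 (fully open).
- bot.current_grip_force(): force on a finger pad.
Only numpy, scipy, OpenCV 4.12 (cv2) and the standard library are available. Lean on these libraries where they do the work, as an engineer would, in place of code of your own. Each camera call takes 0.05 s, during which the arm holds its last target. There are 200 camera calls.

TASK

Make up the potato batch: take each of the two portion bowls by its handle, tip all its potatoes out into the food pan, and stand the bowl upright and empty back on the rubber mat; also turn every seasoning tin, standing where it is, so that its label points at the scanner's window. When all of that is done, press the button on the scanner right down to log the batch, and leave the pepper mill, spatula and ramekin alone.

Things in the scene. Friction and masses are not known exactly. Their poses are not given: they have to be found in the camera images.
- mat: black rubber drip mat, 360 (x) by 240 (y) mm, 6 mm thick, fixed; origin at the centre of its underside. The bowls' place
- bowl_a: steel portion bowl, flared cone: base 60 mm across, rim 120 mm, 46 mm high, wall 3, floor 4 mm thick, 0.22 kg, with 1 to 3 potatoes in it. Origin: centre of its underside; z up through the mouth, handle at -x. Pieces leave over the lowest rim beyond 60 degrees of tilt; 80 to 90 and a second's wait empty it. Bowl A starts on the mat's half nearer the robot
- bowl_b: steel portion bowl, flared cone: base 60 mm across, rim 120 mm, 46 mm high, wall 3, floor 4 mm thick, 0.22 kg, with 1 to 3 potatoes in it. Origin: centre of its underside; z up through the mouth, handle at -x. Pieces leave over the lowest rim beyond 60 degrees of tilt; 80 to 90 and a second's wait empty it. Bowl B starts on the mat's farther half
- handle_a (a point): middle of that bowl's black upright handle bar, 84 mm out from the bowl's axis along its -x and 41 mm above its underside. Bar: 10 mm thick along the bowl's x, 14 mm wide along its y (pinch across y, tool straight over the bar), from 16 to 66 mm above the underside; a bridge 10 mm wide, 40 mm up, joins it to the rim. Axes as the bowl's
- handle_b (a point): middle of that bowl's black upright handle bar, 84 mm out from the bowl's axis along its -x and 41 mm above its underside. Bar: 10 mm thick along the bowl's x, 14 mm wide along its y (pinch across y, tool straight over the bar), from 16 to 66 mm above the underside; a bridge 10 mm wide, 40 mm up, joins it to the rim. Axes as the bowl's
- potato_a1: baby potato, 33 by 27 by 27 mm, 25 g, starts in bowl A; origin at its centre
- potato_a2: baby potato, 33 by 27 by 27 mm, 25 g, starts in bowl A; origin at its centre. May be absent
- potato_a3: baby potato, 33 by 27 by 27 mm, 25 g, starts in bowl A; origin at its centre. May be absent
- potato_b1: baby potato, 33 by 27 by 27 mm, 25 g, starts in bowl B; origin at its centre
- potato_b2: baby potato, 33 by 27 by 27 mm, 25 g, starts in bowl B; origin at its centre. May be absent
- potato_b3: baby potato, 33 by 27 by 27 mm, 25 g, starts in bowl B; origin at its centre. May be absent
- pan: open rectangular food pan of light metal, 260 (x) by 170 (y) mm outside, 65 mm high, walls 4 mm, fixed; origin at the centre of its underside
- scanner: grey scanner block, 70 (x) by 110 (y) by 100 mm high, fixed; its dark window with a green glass is in the -x face; origin at the centre of its underside
- scan_eye (a point): centre of the scanner's window, 50 mm above the worktop. A tin's label is read when the tin stands within 0.2 m and its +x axis points at this spot to within about 15 degrees
- tin_1: lidded seasoning tin, plain metal cylinder 57 mm across and 60 mm high, 0.22 kg, bottom-heavy, standing; origin at the centre of its underside. Its marked side is its +x side: a white label 28 mm wide there, and a white bar on the lid from the middle towards that side. May be absent
- tin_2: lidded seasoning tin, plain metal cylinder 57 mm across and 60 mm high, 0.22 kg, bottom-heavy, standing; origin at the centre of its underside. Its marked side is its +x side: a white label 28 mm wide there, and a white bar on the lid from the middle towards that side. May be absent
- tin_3: lidded seasoning tin, plain metal cylinder 57 mm across and 60 mm high, 0.22 kg, bottom-heavy, standing; origin at the centre of its underside. Its marked side is its +x side: a white label 28 mm wide there, and a white bar on the lid from the middle towards that side. May be absent
- log_button_top (a point): top of the white round push button (28 mm across) on top of the scanner; press straight down 6 mm, about 5 N, springs back
- log_button (a joint): travel of the button, m: 0 up, 0.006 fully pressed
- pepper_mill: wooden pepper mill, 52 mm across, 140 mm high, bystander beyond the work; origin at its underside
- spatula: spatula lying on the worktop beyond the pan, bystander
- ramekin: white china ramekin, 80 mm across, 45 mm high, bystander beyond the mat; origin at its underside
Mind the look-alikes: they are no part of the job. Leave any red, turquoise or yellow look-alike of the scanner alone.

How it is judged:
By the outcome, as a careful person would: the job done as asked, in the order asked, and still so for the second after the job is handed in, with the robot touching nothing.
Of potato_a2, potato_a3, potato_b2, potato_b3 only 1 to 4 are there at a start; the rules pass over those that are not, and their reading is None.
Of tin_1, tin_2, tin_3 only 2 to 3 are there at a start; the rules pass over those that are not, and their reading is None.
At some moment in a run one of tin_1, tin_2, tin_3, bowl_a, bowl_b may be knocked a few centimetres aside while the robot is not near it.
It also fails if it takes over 210 s, if anything falls off the work surface, if the arm or the gripper's body presses on something with over 40 N, if the wrist force passes 120 N, or if a joint passes its speed limit or range.

## Working session

There is one attempt and no reset: what is moved stays moved. The work goes in short steps, each a Python script; the robot and the scene stay as the last script left them, time stands still between calls to the robot, and variables do not carry over. Pictures are saved under pics/ and viewed, at most 14 in all, crops included, and the job is handed in when it is done.

```bash
ls; mkdir -p pics
python3 - <<'E'
from workcell import bot
import cv2,numpy as np,pickle
d={}
for n in ("top","side","wrist"):
    c=bot.read_camera(n); d[n]=c; cv2.imwrite(f"pics/0_{n}.png",c["pixels"])
    print(n,c["fx"],c["cx"],c["cy"],np.round(c["R"],3).tolist(),np.round(c["t"],3).tolist())
pickle.dump(d,open("c0.pkl","wb"))
im=cv2.resize(d["top"]["pixels"],(800,600),interpolation=cv2.INTER_CUBIC);cv2.imwrite("pics/0_topL.png",im)
im=cv2.resize(d["side"]["pixels"],(800,600),interpolation=cv2.INTER_CUBIC);cv2.imwrite("pics/0_sideL.png",im)
print(bot.current_tool_rot(),bot.current_clock())
E
```

```text
pics
top 419.1133297515101 244.70202427274677 192.0773707417387 [[0.012, -1.0, 0.001], [-0.998, -0.012, -0.063], [0.063, -0.0, -0.998]] [-0.101, 0.51, 1.241]
side 496.368119269328 254.78330021428934 191.74147176425447 [[-0.768, -0.641, -0.002], [-0.421, 0.506, -0.753], [0.483, -0.577, -0.658]] [0.317, 0.344, 1.035]
wrist 318.8314361269286 254.86463809465917 192.56841327502883 [[0.342, -0.94, -0.002], [-0.898, -0.328, 0.294], [-0.277, -0.099, -0.956]] [-0.574, -0.034, 0.392]
[-3.0924852e+00 -5.4488374e-01 -7.7471139e-05] 0.15
```

View pics/0_topL.png

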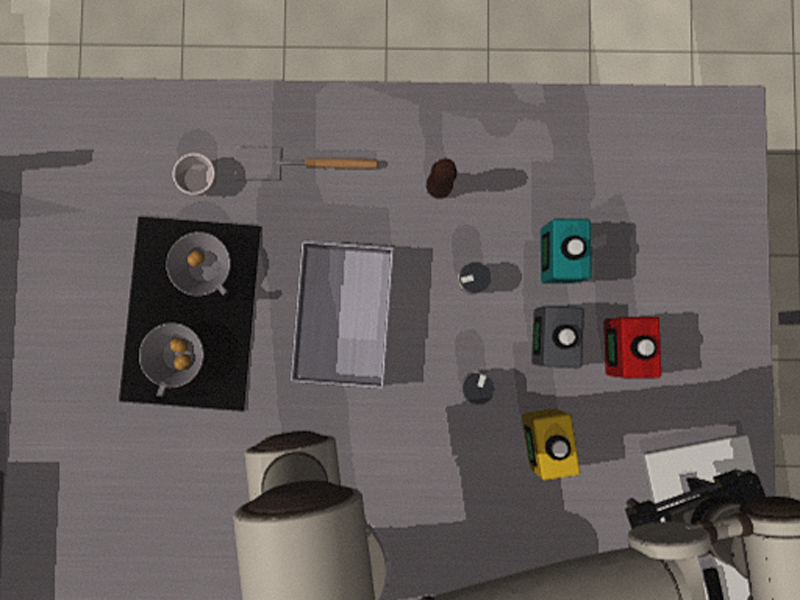

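View pics/0_sideL.png

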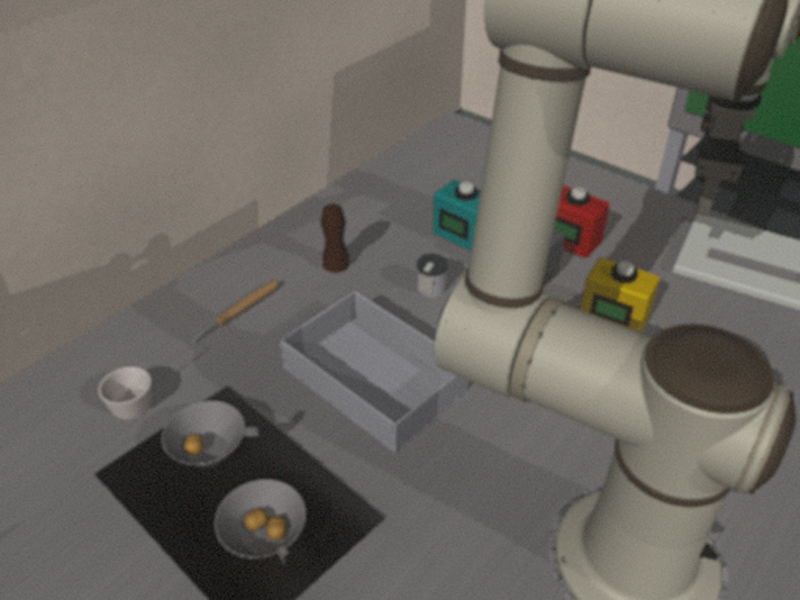

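The top view shows two tins, at (475,277) and (478,387). The grey scanner is at (558,336), the mat is on the left, and bowl A is at (170,355) and bowl B at (198,263). The pan is at (343,313). No third tin is within 0.2 m of the window. Next I'll measure these positions.

```bash
cat > h.py <<'E'
from workcell import bot
import cv2,numpy as np
from scipy.spatial.transform import Rotation as Ro
def cast(c,uv,z):
    uv=np.atleast_2d(np.asarray(uv,float)); R=np.array(c["R"]);t=np.array(c["t"])
    d=np.c_[(uv[:,0]-c["cx"])/c["fx"],(uv[:,1]-c["cy"])/c["fy"],np.ones(len(uv))]@R
    o=-R.T@t; return o+d*((z-o[2])/d[:,2])[:,None]
def proj(c,X):
    p=np.array(c["R"])@np.asarray(X,float)+np.array(c["t"]); return np.array([c["fx"]*p[0]/p[2]+c["cx"],c["fy"]*p[1]/p[2]+c["cy"]])
def blobs(m,lo,hi):
    cs,_=cv2.findContours(m.astype(np.uint8),cv2.RETR_EXTERNAL,cv2.CHAIN_APPROX_NONE)
    return [k for k in cs if lo<cv2.contourArea(k)<hi]
def cen(k):
    m=cv2.moments(k); return np.array([m["m10"]/m["m00"],m["m01"]/m["m00"]])
def down(yaw): # tool down, tool y axis (closing line) at angle yaw+90 from world x
    return Ro.from_euler("z",yaw)*Ro.from_euler("x",np.pi)
def mat_bowls(c):
    im=c["pixels"]; g=im.max(2)
    dark=cv2.morphologyEx((g<45).astype(np.uint8),cv2.MORPH_CLOSE,np.ones((3,3)))
    k=max(blobs(dark,3000,30000),key=cv2.contourArea)
    rect=cv2.minAreaRect(cv2.convexHull(k)); corners=cast(c,cv2.boxPoints(rect),.006)
    inside=np.zeros(g.shape,np.uint8); cv2.fillConvexPoly(inside,cv2.boxPoints(rect).astype(np.int32),1); inside=cv2.erode(inside,np.ones((5,5)))
    fg=((g>=45)&(inside>0)).astype(np.uint8)
    res=[]
    for b in blobs(fg,500,4000):
        m=np.zeros(g.shape,np.uint8);cv2.drawContours(m,[b],-1,1,-1)
        o=cv2.morphologyEx(m,cv2.MORPH_OPEN,cv2.getStructuringElement(cv2.MORPH_ELLIPSE,(15,15)))
        ob=max(blobs(o,100,9000),key=cv2.contourArea)
        P=cast(c,ob[:,0],.052)[:,:2]
        s=np.linalg.lstsq(np.c_[2*P,np.ones(len(P))],(P**2).sum(1),rcond=None)[0]
        r=np.sqrt(s[2]+s[0]**2+s[1]**2)
        h=m-cv2.dilate(o,np.ones((3,3)))*m
        hb=blobs(h,0.5,200)
        hp=[(cast(c,cen(q),.070)[0,:2]-s[:2]) for q in hb]
        res.append((s[:2],r,[(np.round(q,3).tolist(),round(float(np.degrees(np.arctan2(q[1],q[0]))),1),cv2.contourArea(w)) for q,w in zip(hp,hb)]))
    return corners,res
def tins(c,mask=None):
    im=c["pixels"].astype(int); out=[]
    w=((im.min(2)>130)&(im.max(2)-im.min(2)<30)).astype(np.uint8)
    return [(cen(k),cv2.contourArea(k),cv2.minAreaRect(k)) for k in blobs(w,8,400)]
E
python3 - <<'E'
from h import *
import pickle
c=pickle.load(open("c0.pkl","rb"))["top"]; im=c["pixels"]
co,b=mat_bowls(c); print("mat",np.round(co,3).tolist())
for x in b: print("bowl",np.round(x[0],4),x[1],x[2])
for x in tins(c): print("white",np.round(x[0],1),x[1],np.round(cast(c,x[0],.06)[0],3),np.round(x[2][1],1),round(x[2][2]))
# pan corners (rim z=.065), scanner top corners from the picture (800 px scale)
s=.64
print("pan",np.round(cast(c,np.array([[303,242],[392,245],[381,386],[292,381]])*s,.065),3).tolist())
print("scanner top",np.round(cast(c,np.array([[535,308],[583,307],[582,366],[534,363],[566,337]])*s,[.1][0]),3).tolist())
big=lambda x,y,w:cv2.resize(im[int(y*s):int(y*s)+w,int(x*s):int(x*s)+w],(390,390),interpolation=cv2.INTER_CUBIC)
v=np.hstack([big(440,240,65),big(440,350,65)]); cv2.imwrite("pics/1a.png",v)
print([int(440*s),int(240*s),int(350*s)])
E
```

```text
mat [[0.315, 0.407, 0.006], [0.674, 0.386, 0.006], [0.654, 0.145, 0.006], [0.296, 0.169, 0.006]]
bowl [0.4039 0.297 ] 0.05896779086875621 [([-0.068, 0.012], 170.1, 15.5)]
bowl [0.5743 0.2518] 0.059355802673005525 [([-0.053, -0.053], -134.7, 8.5)]
white [470.2 372.7] 242.5 [ 0.006 -0.736  0.06 ] [31.4 14.4] 69
white [444.6 359.6] 12.5 [ 0.042 -0.665  0.06 ] [6.3 3.2] 72
white [426.7 353. ] 185.0 [ 0.059 -0.614  0.06 ] [32.2  7.8] 2
white [497.4 338.1] 177.5 [ 0.103 -0.815  0.06 ] [29.2  7.5] 2
white [164.2 301.2] 260.5 [0.195 0.131 0.06 ] [28.1 22.2] 86
white [307.9 243.3] 17.5 [ 0.364 -0.278  0.06 ] [3.4 7.3] 14
white [413. 222.] 56.5 [ 0.428 -0.581  0.06 ] [8. 8.] 90
white [362.3 215.3] 58.5 [ 0.446 -0.435  0.06 ] [9.2 8.5] 45
white [298.5 178.2] 17.5 [ 0.551 -0.25   0.06 ] [3.3 7.3] 79
white [368.  157.7] 59.0 [ 0.613 -0.452  0.06 ] [8. 9.] 0
white [505.5  92.8] 12.5 [ 0.81  -0.858  0.06 ] [4. 8.] 90
white [187.8  23.6] 18.5 [1.008 0.08  0.06 ] [9.2 8.9] 72
white [62.9 22.6] 10.5 [1.007 0.451 0.06 ] [ 6. 11.] 90
white [504.4  23.1] 11.5 [ 1.021 -0.861  0.06 ] [10.  6.] 90
white [318.8  24.6] 13.0 [ 1.01  -0.309  0.06 ] [14.7  8.2] 32
white [449.1  24. ] 40.5 [ 1.016 -0.696  0.06 ] [18. 19.] 90
white [371.9  21.1] 38.0 [ 1.022 -0.467  0.06 ] [14. 17.] 0
white [240.7  20.3] 21.0 [ 1.02  -0.077  0.06 ] [10.7 20.1] 27
white [509.9  14.7] 59.0 [ 1.047 -0.877  0.06 ] [32.  3.] 90
white [488.4   4.3] 54.5 [ 1.078 -0.814  0.06 ] [14.9 22.2] 79
white [358.3   3.1] 51.0 [ 1.077 -0.427  0.06 ] [12. 27.] 90
white [239.7   1.9] 15.5 [ 1.076 -0.073  0.06 ] [ 4.5 12. ] 74
white [225.7   4. ] 53.0 [ 1.069 -0.032  0.06 ] [11. 17.] 90
white [94.5  3.2] 10.5 [1.067 0.359 0.06 ] [5.6 6.9] 22
pan [[0.615, 0.054, 0.065], [0.611, -0.111, 0.065], [0.351, -0.094, 0.065], [0.358, 0.069, 0.065]]
scanner top [[0.495, -0.368, 0.1], [0.498, -0.454, 0.1], [0.393, -0.451, 0.1], [0.397, -0.366, 0.1], [0.444, -0.423, 0.1]]
[281, 153, 224]
```

View pics/1a.png

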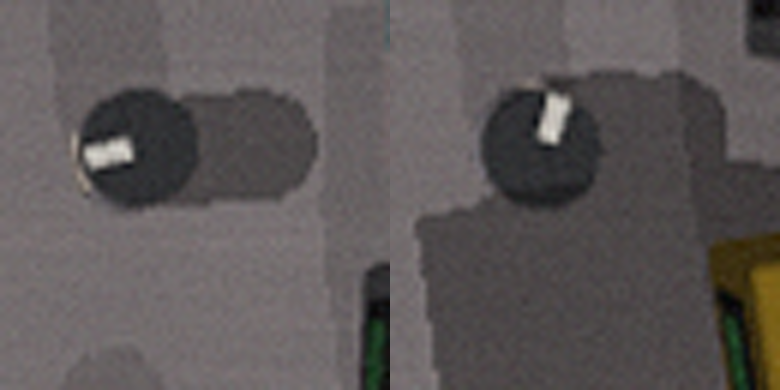

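The crop shows the far tin's lid at top-view pixel (304,178) with its bar towards image left, so the label is at about 97°. The near tin's lid is at (306,248.5) with its bar pointing up, at about -15°. I'll move over them for a closer wrist view before turning them.

Run:
```python
from h import *
import pickle
c0=pickle.load(open("c0.pkl","rb"))["top"]
print(cast(c0,[[304,177.8],[306.2,248.5]],.06), cast(c0,[362.3,215.3],.11))
bot.goto([.34,-.36,.29],down(np.radians(-40)).as_rotvec()); print(bot.current_joints(),bot.current_clock())
c=bot.read_camera("wrist"); pickle.dump(c,open("w1.pkl","wb"))
im=c["pixels"].copy()
for p in cast(c0,[[304,177.8],[306.2,248.5]],.06): print(proj(c,p)*800/512)
cv2.imwrite("pics/2w.png",cv2.resize(im,(800,600),interpolation=cv2.INTER_CUBIC))
for x in tins(c): print("white",np.round(x[0]*800/512,1),x[1],np.round(cast(c,x[0],.06)[0],3),np.round(x[2][1],1),round(x[2][2]))
```

```text
[[ 0.55225271 -0.26625503  0.06      ]
 [ 0.34860801 -0.27311361  0.06      ]] [[ 0.44506329 -0.42064693  0.11      ]]
[-1.05909030e+00 -9.34216114e-02  1.70764739e+00 -1.97113578e-04
  1.52766873e+00  1.20960306e+00] 1.4333
[121.74535463 120.15156578]
[312.18409088 310.97798275]
white [319.2 589.6] 298.0 [ 0.124 -0.074  0.06 ] [12.2 43.6] 81
white [524.3 324.8] 355.5 [ 0.223 -0.403  0.06 ] [20. 23.] 90
white [303.  296.7] 123.0 [ 0.363 -0.276  0.06 ] [17.  8.] 63
```

View pics/2w.png

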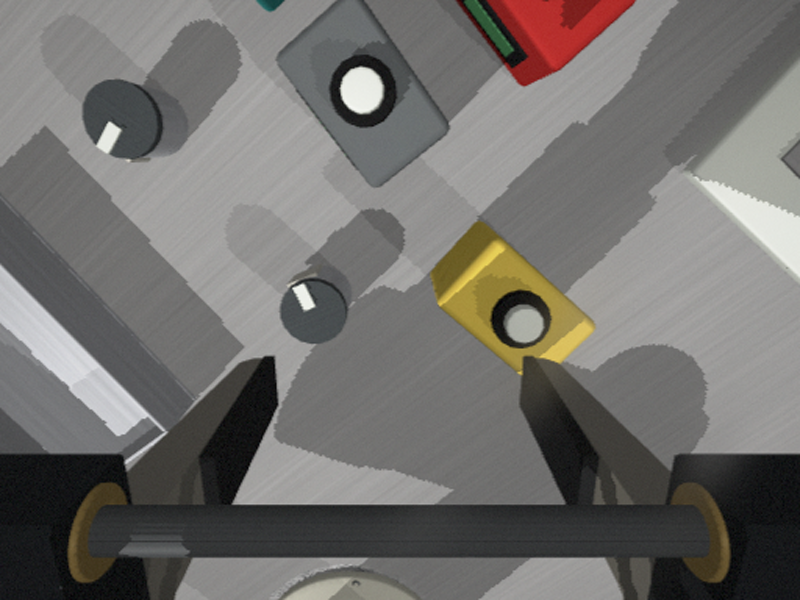

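The wrist view shows the far tin at (122,120) and the near tin at (313,311), with bars running (116,122)→(101,152) and (310,310)→(297,284). The scanner's window edge runs (277,58)–(376,187), with the button at (362,90). Now I'll turn the tins.

Run:
```python
from h import *
import pickle
c=pickle.load(open("w1.pkl","rb")); s=.64
E=cast(c,np.array([[277,58],[376,187]])*s,.1)[:,:2]; B=cast(c,np.array([362,90])*s,.11)[0]; print("edge",E,"button",B, cast(c,np.array([448,130])*s,.1))
n=E[1]-E[0]; eye=E.mean(0); print("len",np.linalg.norm(n),"eye",eye)
ang=lambda d:np.arctan2(d[1],d[0])
wrap=lambda a:(a+np.pi)%(2*np.pi)-np.pi
plan=[]
for nm,ctr,b in (("far",[122,120],[[116,122],[101,152]]),("near",[313,311],[[310,310],[297,284]])):
    p=cast(c,np.array(ctr)*s,.06)[0,:2]; q=cast(c,np.array(b)*s,.06)[:,:2]
    l=ang(q[1]-q[0]); l2=ang(q[1]-p); t=ang(eye-p)
    print(nm,p,np.degrees([l,l2,t,wrap(t-l)]),np.linalg.norm(eye-p)); plan.append((p,wrap(t-l)))
for (p,d),y0 in zip(plan,(None,None)):
    for yaw0 in np.radians(range(-180,180,15)):
        js=[bot.inverse_kinematics([*p,.03],down(yaw0+f*d).as_rotvec()) for f in (0,.5,1)]
        if all(j is not None for j in js): print(round(np.degrees(yaw0)),np.round([j[5] for j in js],2))
np.save("plan.npy",np.array([[*p,d] for p,d in plan])); np.save("eye.npy",np.r_[eye,B])
```

```text
edge [[ 0.49731105 -0.388634  ]
 [ 0.39279233 -0.38446162]] button [ 0.44562553 -0.41847523  0.11      ] [[ 0.39006878 -0.44699459  0.1       ]]
len 0.10460197156466614 eye [ 0.44505169 -0.38654781]
far [ 0.55220053 -0.26648501] [ 105.14692639   99.33018016 -131.74699704  123.10607657] 0.16092219021898682
near [ 0.34815104 -0.27362859] [-17.03110428 -12.82868467 -49.3657437  -32.33463942] 0.14879679216499975
-180 [-2.22  2.99  1.92]
-165 [-2.48  2.73  1.66]
-150 [-2.74  2.47  1.39]
-105 [2.76 1.68 0.61]
-90 [2.5  1.42 0.35]
-75 [2.23 1.16 0.08]
-60 [ 1.97  0.9  -0.18]
-45 [ 1.71  0.64 -0.44]
-30 [ 1.45  0.37 -0.7 ]
-15 [ 1.19  0.11 -0.96]
0 [ 0.92 -0.15 -1.22]
15 [ 0.66 -0.41 -1.49]
30 [ 0.4  -0.67 -1.75]
45 [ 0.14 -0.94 -2.01]
60 [-0.12 -1.2  -2.27]
75 [-0.38 -1.46 -2.53]
90 [-0.65 -1.72 -2.8 ]
120 [-1.17 -2.24  2.96]
135 [-1.43 -2.51  2.7 ]
150 [-1.69 -2.77  2.44]
-180 [-2.51 -2.23 -1.95]
-165 [-2.77 -2.49 -2.21]
-90 [2.2  2.48 2.77]
-75 [1.94 2.22 2.5 ]
-60 [1.68 1.96 2.24]
-45 [1.42 1.7  1.98]
-30 [1.15 1.44 1.72]
-15 [0.89 1.17 1.46]
0 [0.63 0.91 1.19]
15 [0.37 0.65 0.93]
30 [0.11 0.39 0.67]
45 [-0.15  0.13  0.41]
60 [-0.42 -0.13  0.15]
75 [-0.68 -0.4  -0.11]
90 [-0.94 -0.66 -0.38]
105 [-1.2  -0.92 -0.64]
120 [-1.46 -1.18 -0.9 ]
135 [-1.73 -1.44 -1.16]
150 [-1.99 -1.71 -1.42]
165 [-2.25 -1.97 -1.68]
```

```bash
cat >> h.py <<'E'
def turn_tin(p,yaw0,d,z=.029,n=3):
    rv=lambda y:down(y).as_rotvec()
    bot.set_gripper(1.0)
    bot.goto([*p,.20],rv(yaw0)); bot.line_to([*p,z])
    bot.set_gripper(.3,15); print("grip",bot.current_opening(),bot.current_grip_force())
    for i in range(1,n+1): bot.goto([*p,z],rv(yaw0+d*i/n))
    bot.set_gripper(1.0); bot.line_to([*p,.20]); print(bot.current_contact_force(),bot.current_clock())
E
python3 - <<'E'
from h import *
P=np.load("plan.npy"); r=np.radians
turn_tin(P[1,:2],r(100),r(-34)); turn_tin(P[0,:2],r(-15),r(126))
E
cat > look.py <<'E'
from h import *
import pickle,sys
bot.goto([.34,-.36,.29],down(np.radians(-40)).as_rotvec())
c=bot.read_camera("wrist"); pickle.dump(c,open("w2.pkl","wb"))
cv2.imwrite(sys.argv[1],cv2.resize(c["pixels"],(800,600),interpolation=cv2.INTER_CUBIC)[0:400,0:520])
E
python3 look.py pics/3w.png
```

```text
grip 0.6129496268626449 15.000109523534775
[0.04585077 0.2667967  0.7907791 ] 8.5083
grip 0.615918558196255 15.000197142362595
[0.31231595 0.34690541 0.00362187] 16.3167
```

View pics/3w.png

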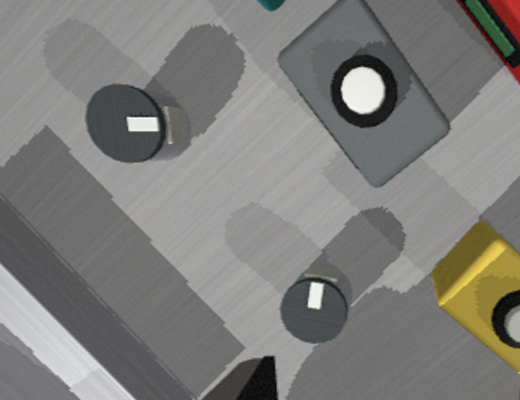

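Both tins have turned. The far bar runs (127,125)→(158,125) and the near bar (314,308)→(317,283). I'll check the angles and plan the bowl motions together.

```bash
cat > plan.py <<'E'
from h import *
import pickle
c=pickle.load(open("w2.pkl","rb")); s=.64; eye=np.load("eye.npy")[:2]
for ctr,b in (([126,122.5],[[127,125],[158,125]]),([314,310],[[314,308],[317,283]])):
    p=cast(c,np.array(ctr)*s,.06)[0,:2]; q=cast(c,np.array(b)*s,.06)[:,:2]; a=lambda d:np.degrees(np.arctan2(d[1],d[0]))
    print(p,a(q[1]-q[0]),a(q[1]-p),"target",a(eye-p))
ct=bot.read_camera("top"); co,B=mat_bowls(ct)
for b in B: print("bowl",np.round(b[0],4),b[2])
# grasp feasibility: bowl heading th (bowl +x), tool x along bowl x or opposite
pan=np.array([.484,-.02])
ok=lambda pos,R:bot.inverse_kinematics(pos,R.as_rotvec())
for nm,p,hd in (("A",[.404,.297],-8.),("B",[.574,.252],41.)):
    h=np.array(p)-.084*np.array([np.cos(np.radians(hd)),np.sin(np.radians(hd))])
    for fl in (0,180):
        j=ok([*h,.028],down(np.radians(hd+fl))); print(nm,fl,np.round(h,3),None if j is None else np.round(j,2))
# pour: bowl frame in tool: bowl R = tool R * down(fl)^-1 ; pitch +85 about bowl y, heading ph
for tilt in ("pitch","rollp","rolln"):
  for fl in (0,180):
    o=[]
    for ph in range(-180,180,15):
        H=Ro.from_euler("z",ph,degrees=True); T=Ro.from_euler("y",85,degrees=True) if tilt=="pitch" else Ro.from_euler("x",85 if tilt=="rollp" else -85,degrees=True)
        Rb=H*T; Rt=Rb*down(np.radians(fl))
        if tilt=="pitch": mouth=np.array([.06,0,.046])
        else: mouth=np.array([0,(.06 if tilt=="rollp" else -.06),.046])
        # lowest rim point at pan centre, z=.085 ; handle mid relative to bowl (-.084,0,.041); TCP 19 mm further along tool z
        tcp=np.array([*pan,.09])+Rb.apply(np.array([-.084,0,.041])-mouth)+Rt.apply([0,0,.019])
        j=ok(tcp,Rt); j0=ok(tcp+[0,0,.1],H*down(np.radians(fl)))
        if j is not None: o.append((ph,round(j[5],1),j0 is not None,round(tcp[2],2)))
    print(tilt,fl,o)
E
python3 plan.py
```

```text
[ 0.54949751 -0.26688032] -129.9207734264502 -134.18184614405115 target -131.11446599536967
[ 0.34863791 -0.27444167] -49.235264638146035 -48.755466734458345 target -49.30373570384332
bowl [0.4037 0.2971] [([-0.067, 0.012], 170.1, 15.0)]
bowl [0.5745 0.2522] [([-0.052, -0.053], -134.7, 11.0)]
A 0 [0.321 0.309] [ 0.49  0.07  2.1  -0.    0.97  2.2 ]
A 180 [0.321 0.309] [ 0.49  0.07  2.1  -0.    0.97 -0.94]
B 0 [0.511 0.197] [ 0.15  0.31  1.82 -0.    1.01  1.  ]
B 180 [0.511 0.197] [ 0.15  0.31  1.82  0.    1.01 -2.14]
pitch 0 [(-150, np.float64(2.3), True, np.float64(0.23)), (-135, np.float64(2.3), True, np.float64(0.23)), (-120, np.float64(2.3), True, np.float64(0.23)), (-105, np.float64(2.3), False, np.float64(0.23)), (-90, np.float64(2.2), True, np.float64(0.23)), (-75, np.float64(2.2), True, np.float64(0.23)), (-60, np.float64(2.1), True, np.float64(0.23)), (-45, np.float64(2.0), True, np.float64(0.23)), (-30, np.float64(1.8), True, np.float64(0.23)), (-15, np.float64(1.5), True, np.float64(0.23)), (0, np.float64(1.3), True, np.float64(0.23)), (15, np.float64(1.0), True, np.float64
[... 4299 characters left out ...]
True, np.float64(0.03)), (-60, np.float64(-0.4), True, np.float64(0.03)), (-45, np.float64(-0.5), True, np.float64(0.03)), (-30, np.float64(-0.5), True, np.float64(0.03)), (-15, np.float64(-0.5), True, np.float64(0.03)), (0, np.float64(-0.4), True, np.float64(0.03)), (45, np.float64(-1.4), True, np.float64(0.03)), (60, np.float64(-1.3), False, np.float64(0.03)), (75, np.float64(-1.1), True, np.float64(0.03)), (90, np.float64(-0.1), True, np.float64(0.03)), (105, np.float64(0.1), True, np.float64(0.03)), (120, np.float64(0.2), True, np.float64(0.03)), (135, np.float64(0.4), True, np.float64(0.03)), (150, np.float64(0.5), True, np.float64(0.03)), (165, np.float64(0.5), True, np.float64(0.03))]
```

Both tins aim within about 3° of the window. Now I'll take a closer look at the bowls' handles and check the pour joint paths.

Run:
```python
from h import *
import pickle
bot.goto([.36,.22,.34],down(np.radians(30)).as_rotvec()); print(bot.current_joints(),bot.current_clock())
c=bot.read_camera("wrist"); pickle.dump(c,open("w3.pkl","wb"))
cv2.imwrite("pics/4w.png",cv2.resize(c["pixels"],(800,600),interpolation=cv2.INTER_CUBIC))
for p in ([.4037,.2971,.052],[.5745,.2522,.052]): print(proj(c,p)/.64)
pan=np.array([.484,-.02])
for ph in (-150,-135,-120,-105,-90,-60,135,150):
    for a in (0,40,85):
        H=Ro.from_euler("z",ph,degrees=True);Rb=H*Ro.from_euler("y",a,degrees=True);Rt=Rb*down(np.pi)
        rim=np.array([*pan,.15-.05*a/85])-H.apply([.02,0,0])
        tcp=rim+Rb.apply(np.array([-.144,0,-.005]))+Rt.apply([0,0,.019])
        j=bot.inverse_kinematics(tcp,Rt.as_rotvec()); print(ph,a,np.round(tcp,2),None if j is None else np.round(j,2))
```

```text
[ 2.59069081e-01 -3.07246863e-01  1.79347450e+00 -2.24285836e-04
  1.65557611e+00  1.30756722e+00] 20.425
[347.05921393 155.55086069]
[496.08179271  -6.31846532]
-150 0 [0.63 0.06 0.13] [-0.09  0.37  1.52 -0.    1.25  0.95]
-150 40 [0.61 0.05 0.2 ] [-0.4  -0.13  2.07  0.73  0.88  0.26]
-150 85 [0.53 0.01 0.24] [-0.95 -0.13  2.51  1.58  1.44 -0.81]
-135 0 [0.6  0.1  0.13] [-0.04  0.32  1.59 -0.    1.24  0.75]
-135 40 [0.59 0.08 0.2 ] [-0.42 -0.1   2.04  0.76  1.05  0.03]
-135 85 [0.52 0.02 0.24] [-0.95  0.06  2.33  1.39  1.62 -0.84]
-120 0 [0.57 0.12 0.13] [ 0.    0.25  1.67 -0.    1.22  0.53]
-120 40 [0.56 0.11 0.2 ] [-0.42 -0.06  2.    0.75  1.22 -0.18]
-120 85 [0.51 0.03 0.24] [-0.9   0.22  2.14  1.24  1.76 -0.85]
-105 0 [0.53 0.14 0.13] [ 0.04  0.17  1.77 -0.    1.2   0.3 ]
-105 40 [0.52 0.12 0.2 ] [-0.42 -0.01  1.96  0.7   1.38 -0.37]
-105 85 [0.5  0.03 0.24] [-0.83  0.36  1.96  1.1   1.91 -0.86]
-90 0 [0.48 0.14 0.13] [ 0.05  0.07  1.88 -0.    1.2   0.05]
-90 40 [0.48 0.13 0.2 ] [-0.41  0.03  1.92  0.63  1.53 -0.55]
-90 85 [0.48 0.04 0.24] [-0.75  0.49  1.78  0.97  2.05 -0.88]
-60 0 [0.4  0.12 0.13] [ 0.01 -0.17  2.11  0.    1.21 -0.52]
-60 40 [0.41 0.11 0.2 ] [-0.37  0.1   1.84  0.42  1.76 -0.94]
-60 85 [0.46 0.03 0.24] [-0.57  0.69  1.46  0.69  2.33 -1.01]
135 0 [ 0.6  -0.14  0.13] [-0.42  0.34  1.56 -0.    1.24  1.94]
135 40 [ 0.59 -0.12  0.2 ] [-0.22 -0.11  2.05 -0.59  0.67  2.5 ]
135 85 [ 0.52 -0.06  0.24] [ 0.15  0.01  2.39  4.28  1.09 -2.23]
150 0 [ 0.63 -0.1   0.13] [-0.35  0.38  1.5  -0.    1.25  1.74]
150 40 [ 0.61 -0.09  0.2 ] [-0.26 -0.14  2.08 -0.33  0.54  2.06]
150 85 [ 0.53 -0.05  0.24] [-0.03 -0.19  2.57  3.83  0.83 -2.03]
```

View pics/4w.png

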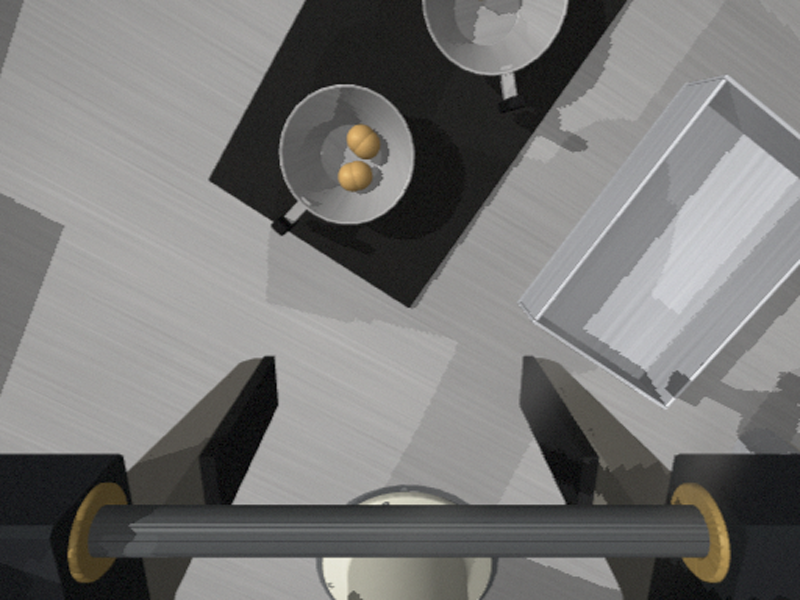

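Wrist view: bowl A's rim centre is at (346,154) and its bar top at about (285,224). Bowl B's bar is at about (512,102). I'll compute the handle headings and do bowl A.

```bash
cat >> h.py <<'E'
PAN=np.array([.484,-.02])
def grasp_bowl(h,hd,fl=180,z=.028):
    R=down(np.radians(hd+fl)).as_rotvec(); bot.set_gripper(1.0)
    bot.goto([*h,.20],R); bot.line_to([*h,z])
    bot.set_gripper(0.0,50); print("grip",bot.current_opening(),bot.current_grip_force(),bot.current_contact_force())
    bot.line_to([*h,.20])
def pour(ph,fl=180,back=.03):
    H=Ro.from_euler("z",ph,degrees=True)
    def pose(a,rz):
        Rb=H*Ro.from_euler("y",a,degrees=True);Rt=Rb*down(np.radians(fl))
        rim=np.array([*PAN,rz])-H.apply([back,0,0])
        return rim+Rb.apply([-.144,0,.005*-1])+Rt.apply([0,0,.019]),Rt.as_rotvec()
    S=[(0,.19),(0,.15),(20,.14),(40,.12),(55,.105),(65,.10),(75,.095),(87,.095)]
    for a,z in S: bot.line_to(*pose(a,z),max_speed=.18 if a==0 else .1)
    bot.hold(1.3)
    for a,z in S[::-2]: bot.line_to(*pose(a,z+.02),max_speed=.15)
    bot.line_to(*pose(0,.2))
def place(h,hd,fl=180,z=.029):
    R=down(np.radians(hd+fl)).as_rotvec()
    bot.line_to([*h,.20],R,max_speed=.2); bot.line_to([*h,z+.02]); bot.line_to([*h,z],max_speed=.03)
    bot.set_gripper(1.0); bot.line_to([*h,.20]); print("clock",bot.current_clock())
E
python3 - <<'E'
from h import *
import pickle,json
c=pickle.load(open("w3.pkl","rb"));s=.64; o={}
for n,ctr,t,p0 in (("A",[346,154],[285,224],[.4037,.2971]),("B",None,[512,102],[.5745,.2522])):
    T=cast(c,np.array(t)*s,.070)[0,:2]; C=np.array(p0) if ctr is None else cast(c,np.array(ctr)*s,.052)[0,:2]
    hd=np.degrees(np.arctan2(*(C-T)[::-1])); print(n,C,T,np.linalg.norm(C-T),hd); o[n]=(*C,hd)
json.dump(o,open("b.json","w"))
E
```

```text
A [0.40439065 0.29852987] [0.32641354 0.31569137] 0.07984326819862232 -12.412000858425152
B [0.5745 0.2522] [0.50985007 0.19817441] 0.08425186970425871 39.88427210643503
```

Run:
```python
from h import *
hd=-11.5; C=np.array([.404,.298]); r=np.radians(hd); h=C-.084*np.array([np.cos(r),np.sin(r)])
grasp_bowl(h,hd); np.save("hA.npy",[*h,hd])
c=bot.read_camera("side"); d=bot.read_camera("top")
cv2.imwrite("pics/5.png",np.hstack([c["pixels"][150:384,:400],d["pixels"][100:334,0:400]]))
print(bot.current_opening(),bot.current_grip_force(),bot.current_clock())
```

```text
grip 0.1502577715814722 50.00022232532501 [-0.77037916 -0.0215657   1.12721642]
0.145845077138926 49.99893844127655 26.425
```

View pics/5.png

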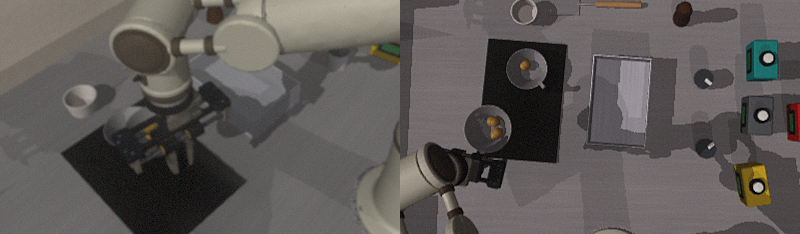

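The pictures show bowl A lifted level, still holding its potatoes, with the handle in the gripper (around (490,165)). Now I'll pour it and put it back.

Run:
```python
from h import *
h=np.load("hA.npy")
try:
    pour(-110); 
except bot.MotionError as e: print("ERR",e,bot.current_ee_pos()); raise SystemExit
d=bot.read_camera("top"); c=bot.read_camera("side")
cv2.imwrite("pics/6.png",np.hstack([c["pixels"][100:384,:400],d["pixels"][80:364,0:400]]))
print(bot.current_opening(),bot.current_clock(),bot.current_joints())
```

```text
0.1503334863491341 35.3667 [4.18288407e-02 1.56811244e-01 1.67820398e+00 4.42528930e-04
 1.30758046e+00 3.91946720e-01]
```

View pics/6.png

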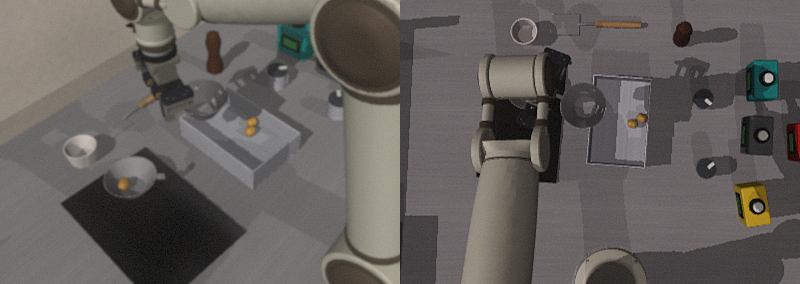

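Two potatoes are in the pan (around (636,120)) and bowl A is empty. Next I'll put A back and look at B, in case it was knocked.

Run:
```python
from h import *
import pickle
h=np.load("hA.npy"); place(h[:2],h[2])
bot.goto([.36,.20,.34],down(np.radians(30)).as_rotvec())
bot.goto([.45,.16,.34],down(np.radians(30)).as_rotvec())
c=bot.read_camera("wrist"); d=bot.read_camera("top"); pickle.dump([c,d],open("w4.pkl","wb"))
cv2.imwrite("pics/7.png",cv2.resize(c["pixels"],(800,600),interpolation=cv2.INTER_CUBIC)[:460])
co,B=mat_bowls(d)
for b in B: print("bowl",np.round(b[0],4),b[2])
```

```text
clock 41.7083
bowl [0.4499 0.3064] [([-0.084, 0.026], 162.8, 4.0), ([-0.056, 0.06], 133.4, 2.0), ([-0.023, -0.064], -110.0, 10.5), ([0.107, 0.013], 6.9, 31.5)]
```

View pics/7.png

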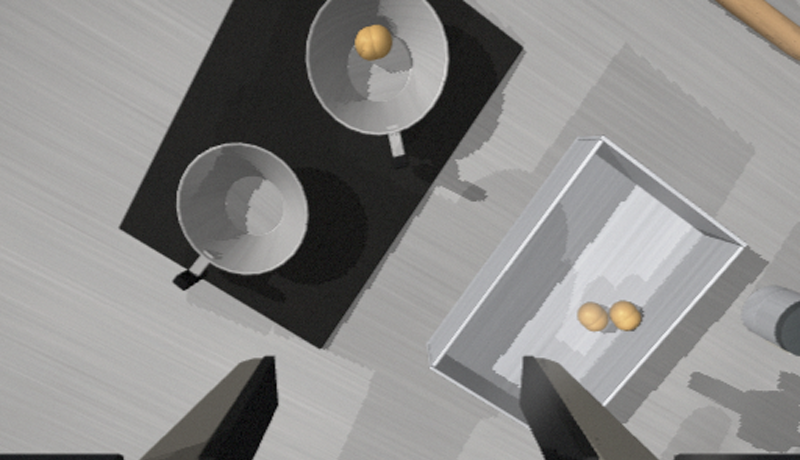

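Bowl A stands upright and empty at (242,208), and two potatoes are in the pan. Bowl B has its rim centre at about (377,62) and its bar at about (399,158). Now bowl B.

Run:
```python
from h import *
import pickle
c=pickle.load(open("w4.pkl","rb"))[0]; s=.64
C=cast(c,np.array([377,62])*s,.052)[0,:2]; T=cast(c,np.array([399,157])*s,.070)[0,:2]
hd=np.degrees(np.arctan2(*(C-T)[::-1])); print(C,T,np.linalg.norm(C-T),hd)
if np.linalg.norm(C-[.5745,.2522])<.012 and abs(hd-40)<8:
    r=np.radians(hd); h=C-.084*np.array([np.cos(r),np.sin(r)]); np.save("hB.npy",[*h,hd])
    grasp_bowl(h,hd); 
    if bot.current_opening()>.1:
        try:
            pour(-110); place(h,hd)
        except bot.MotionError as e: print("ERR",e,bot.current_ee_pos())
bot.goto([.45,.0,.36],down(np.radians(30)).as_rotvec())
c=bot.read_camera("wrist"); d=bot.read_camera("top"); pickle.dump([c,d],open("w5.pkl","wb"))
cv2.imwrite("pics/8.png",np.hstack([c["pixels"][:300,:400],d["pixels"][60:360,:400]]))
```

```text
[0.57172202 0.25134751] [0.51511471 0.19739194] 0.07820224139855833 43.62608324716353
grip 0.14867774361087177 49.99989330768585 [ 0.88381059 -0.94034869 -0.84947401]
clock 68.0167
```

View pics/8.png

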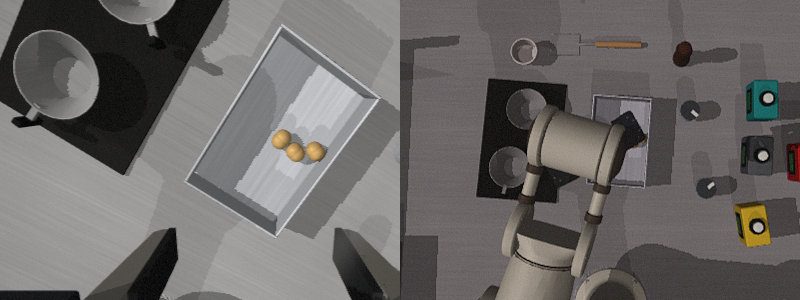

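All three potatoes are in the pan and both bowls are empty on the mat. The far tin now sits at top-view pixel (291,170) instead of (304,178), so it has been knocked. I'll measure it again.

```bash
sed -i 's/\[.34,-.36,.29\]/[.42,-.32,.33]/; s/\[0:400,0:520\]/[0:420,0:560]/' look.py; python3 look.py pics/9w.png; python3 -c "
from h import *
import pickle
c=pickle.load(open('w2.pkl','rb')); print(proj(c,[.5495,-.267,.06])/.64,proj(c,[.3486,-.2744,.06])/.64,proj(c,[.445,-.3866,.1])/.64, bot.current_joints())
d=bot.read_camera('top'); pickle.dump(d,open('t6.pkl','wb')); [print('bowl',np.round(b[0],4),b[1]) for b in mat_bowls(d)[1]]"
```

```text
[254.65176363 168.81219164] [410.58351021 332.66031332] [444.38257288 175.66460014] [-8.78108251e-01 -1.67934133e-02  1.55568747e+00  4.33514938e-04
  1.60209348e+00  1.38839308e+00]
bowl [0.404  0.2971] 0.058959348044898205
bowl [0.5744 0.2524] 0.05912434557914525
```

View pics/9w.png

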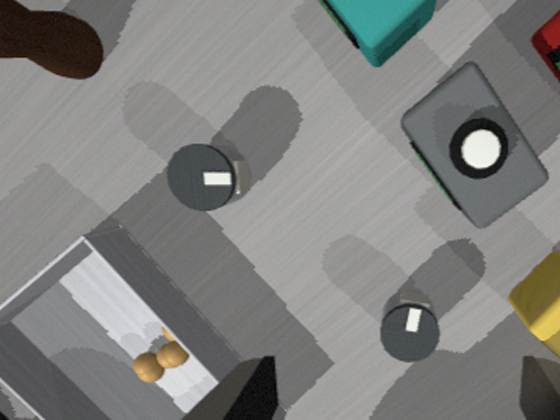

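The wrist view shows the far tin at (202,177), where (255,169) was expected, with its bar running (204,178)→(231,179). The near tin is at (410,331) and has not moved.

```bash
cat > chk.py <<'E'
from h import *
import pickle,sys,json
c=pickle.load(open("w2.pkl","rb")); s=.64; eye=np.load("eye.npy")[:2]; a=lambda d:np.degrees(np.arctan2(d[1],d[0]))
for ctr,b0,b1 in json.loads(sys.argv[1]):
    p,q0,q1=cast(c,np.array([ctr,b0,b1])*s,.06)[:,:2]
    print(p.round(4),a(q1-q0),a(q1-p),"target",a(eye-p),"dist",np.linalg.norm(eye-p))
E
python3 chk.py "[[[202,177],[204,178],[231,179]],[[410,331],[411,330],[415,310]]]"
python3 - <<'E'
from h import *
import pickle
c=pickle.load(open("w2.pkl","rb")); print("btn",cast(c,np.array([481,149])*.64,.11)[0],"edge",cast(c,np.array([[402,126],[482,227]])*.64,.1).mean(0),np.load("eye.npy"))
E
```

```text
[ 0.5736 -0.2275] -131.91917002607528 -133.7123419202652 target -128.9475265962873 dist 0.20454318831949486
[ 0.3502 -0.275 ] -50.0620642566286 -52.05772147710566 target -49.627476847790255 dist 0.14636690878241954
btn [ 0.44363226 -0.41933981  0.11      ] edge [ 0.4442441  -0.38478491  0.1       ] [ 0.44505169 -0.38654781  0.44562553 -0.41847523  0.11      ]
```

The knock pushed the far tin just out of reading range (0.2045 m, limit 0.2 m). I'll carry it back to where it stood.

```bash
python3 - <<'E'
from h import *
p=[.5736,-.2275]; q=[.5515,-.2665]; R=down(np.radians(46)).as_rotvec()
bot.set_gripper(1.0); bot.goto([*p,.2],R); bot.line_to([*p,.029]); bot.set_gripper(.3,20); print(bot.current_opening())
bot.line_to([*p,.035],max_speed=.05); bot.line_to([*q,.035],max_speed=.06); bot.line_to([*q,.0292],max_speed=.02)
bot.set_gripper(1.0); bot.line_to([*q,.2])
E
python3 look.py pics/10w.png
```

```text
0.6163841822889748
```

View pics/10w.png

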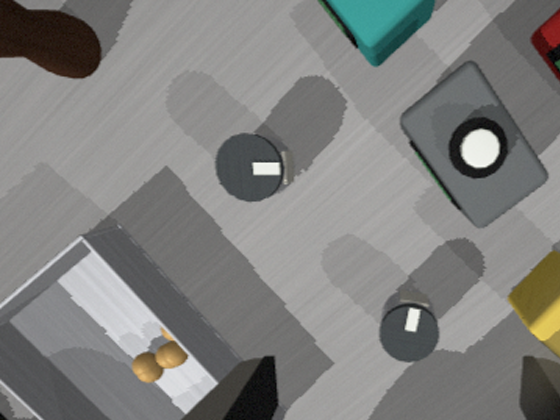

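```bash
python3 chk.py "[[[250,167],[253,168],[280,168]],[[410,331],[411,330],[415,310]]]"
python3 - <<'E'
from h import *
x=[.4445,-.4195]; bot.set_gripper(0.0,10); bot.goto([*x,.20],down(0).as_rotvec()); bot.line_to([*x,.135],max_speed=.06)
f0=bot.current_contact_force()[2]; z=.135; zc=None
while z>.09:
    z-=.001; bot.line_to([*x,z],max_speed=.02); f=bot.current_contact_force()[2]-f0
    if abs(f)>.3: print(round(z,4),round(bot.current_ee_pos()[2],4),round(f,2))
    if abs(f)>14: break
bot.hold(.3); bot.line_to([*x,.16],max_speed=.06)
bot.line_to([*x,.25]); bot.set_joints([-1.432,0.158,1.597,0,1.386,-0.21])
import pickle
d=bot.read_camera("top"); s=bot.read_camera("side"); [print('bowl',np.round(b[0],4)) for b in mat_bowls(d)[1]]
cv2.imwrite("pics/11.png",np.hstack([s["pixels"][60:384,:400],d["pixels"][60:384,40:440]])); print(bot.current_clock())
E
```

```text
[ 0.5521 -0.2657] -129.88976555326312 -131.7399990208345 target -131.52814344865362 dist 0.16144046925377303
[ 0.3497 -0.2755] -50.09416253213548 -52.088796031895995 target -49.36443296212946 dist 0.14635345281619902
0.131 0.1309 0.35
0.127 0.1269 -0.47
0.124 0.1239 0.4
0.122 0.1223 1.36
0.121 0.1212 1.8
0.12 0.1202 2.06
0.119 0.1192 3.22
0.118 0.1182 3.88
0.117 0.1172 4.26
0.116 0.1164 5.04
0.115 0.1163 9.46
0.114 0.1162 14.5
bowl [0.4041 0.2971]
bowl [0.5742 0.2523]
91.7083
```

View pics/11.png

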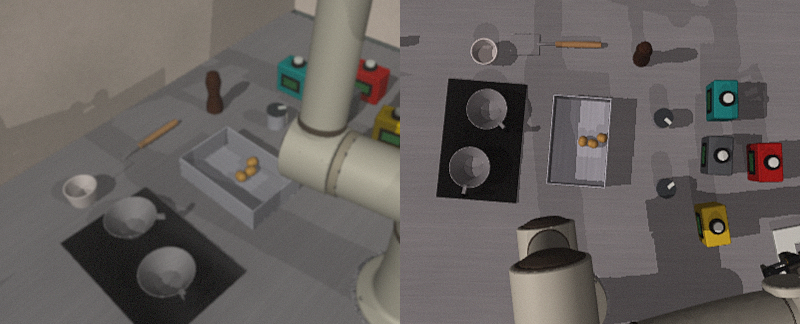

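The button bottomed out: it travelled about 6 mm and then met a hard stop. The final views show both bowls upright and empty at (487,109) and (469,167). The three potatoes are in the pan at (592,140), the tins are in place at (664,117) and (667,187), and the bystanders have not been touched.

```bash
python3 -c "
from workcell import bot
print(bot.job_done())"
```

```text
the job is handed in; nothing more can be done
None
```

The job is done and handed in: three potatoes are in the pan, both bowls stand empty and upright on the mat, both tins point at the scanner's window to within about 3° (the far one was knocked just out of range mid-run, so I carried it back), and the button was then pressed right down at about 92 s.

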